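# Square a filled tray into the labelling jig and lock it

### The job

Push the filled tray (the one with orange-yellow portions) along the table into the corner of the aluminium labelling jig until it sits square and flush against both rails, its long side along the long rail. Then swing the red keeper bar shut in front of it, all the way to its stop, leaving the tray flush. Keep the tray flat on the table, and leave the empty tray and the other things where they are.

Things in the scene. Friction and masses are not known exactly. Their poses are not given: they have to be found in the camera images.
- jig: Fixed labelling jig: two aluminium rails, 20 mm wide, 30 mm high, forming a right angle. Origin: the inside corner at table height. Long far rail: inner face at x=0, from y=+20 to -180 mm. Short left rail: inner face at y=0, from x=-85 to 0 mm. The tray belongs at x<0, y<0; a flat blue patch, 90 (x) by 130 mm (y), marks its place. The tray slides on the table itself, no step.
- full_tray: White six-compartment tray holding orange-yellow portions: 90 mm along its x, 130 mm along its y, 36 mm high, straight sides, 0.2 to 0.4 kg, loose. Origin: centre of its underside. Starts within about 15 degrees of square to the jig, its x along the jig's x; seated, its origin is at x=-45, y=-65 mm in the jig's frame.
- empty_tray: The same white tray, empty, 90 x 130 x 36 mm, loose. Origin: centre of its underside. To be left alone; the two trays may start in either of two places.
- keeper (a joint): Red keeper bar on an upright hinge at the near end of the short rail; rad: 0 = shut on its stop (bar along the jig's -y, 4 mm clear of a seated tray's near side), 1.57 = open (along the jig's -x), at most 2.1. Starts at 1.6 to 1.95, stays where left, moves lightly. Bar 14 mm wide, reaching 115 mm from the hinge axis, 12 to 30 mm above the table.
- keeper_knob (a point): Top of the upright black knob near the free end of the keeper bar: 20 mm across, from the bar up to 54 mm above the table, its axis 105 mm from the hinge axis. This point is on the knob's axis, 50 mm above the table.
- keeper_hinge (a point): Point on the hinge axis of the keeper bar, 30 mm above the table; at x=-101, y=12 mm in the jig's frame. The hinge pin is 18 mm across and 36 mm high.
- sanitiser: White bottle with blue label, 64 mm across, 170 mm high, standing at the near right. Origin: centre of its underside. Leave alone.
- label_roll: Roll of paper labels lying flat, 96 mm across, 45 mm high, left of the keeper. Origin: centre of its underside. Leave alone.
- spatula: Spatula with a blue handle lying at the right of the table. Leave alone.
- pot: Small steel bowl, 90 mm across, 70 mm high, left of the jig. Origin: centre of its underside. Leave alone.
Mind the look-alikes: they are no part of the job. Leave any pink or turquoise look-alike of the full_tray alone.

How it is judged:
By the outcome, as a careful person would: the job done as asked, in the order asked, and still so for the second after the job is handed in, with the robot touching nothing.
It also fails if it takes over 70 s, if anything falls off the work surface, if the arm or the gripper's body presses on something with over 40 N, if the wrist force passes 120 N, or if a joint passes its speed limit or range.

### The arm

A 6-joint arm with a two-finger parallel gripper is mounted at the origin on the work surface. World frame = base frame: x ahead of the robot, y to its left, z up, the work surface at z = 0. Lengths are in m, angles in rad, forces in N, time in s.
With the tool pointing down it reaches from about 0.3 to 0.875 m from the base axis. Payload 6.4 kg.
Tool frame: the origin (TCP) lies at the very end of the fingers, on their centre line; the grasp point (between the pads) lies 19 mm behind it; x points along the fingers, y is the direction in which the jaws open and shut, and the axes are right-handed (so a half turn about x gives the same grasp; the last joint's range is limited). The gripper opens to 85 mm and grips with 20 to 120 N. Pads are 22 mm wide; open, the fingers measure 114 mm over their backs; the gripper's body (76 mm by 85 mm) begins 54 mm behind the grasp point. The pads swing forward as they close: fully open they stand 13 mm farther back than shut.
Start: joints at [0.935, 0.181, 1.607, -0, 1.354, -0.206], TCP at [0.24, 0.523, 0.231] pointing down, gripper open.
Joint ranges: [-2.99, 2.99], [-0.89, 2.07], [0.3, 2.58], [-1.14, 4.28], [0, 2.63], [-3.12, 3.12]. Speed limits (rad/s): [2.57, 2.57, 3.01, 3.14, 3.14, 3.14].

### API

Orientations are given as a unit quaternion [w, x, y, z].
In Python, from bench import status, optics, hand_in gives the robot as it stands. The module is installed in compiled form; this text tells all that it offers.
- The arm moves only by the shell command python3 -m jog 'ROWS'. ROWS is JSON, one flat list of numbers, 5 for each row, row after row: the shift along the tool's x, y, z in mm, then the turn about the tool's x in degrees, then the opening in per cent of the stroke, from 0 (shut) to 100 (fully open). In form: [tx, ty, tz, yaw, gripper, tx, ty, tz, yaw, gripper, ...]. A call has exactly 5 rows; each row is the pose to reach, as a shift and turn from the pose commanded when the call began, along the tool's axes at that moment; what a row does not reach only later rows make up. A row lasts 1/10 s, in which the tool goes at most 50 mm and 8.59 degrees, less where a joint would pass 70% of its speed; a pose out of reach is approached as far as the arm can. A call with a gripper value outside its range is refused whole. The fingers move at their own pace and stop on an object; the grip force is fixed at half the most. Time passes only in rows, so rows that repeat a pose let the fingers close, or fill a call up. It gives the time, the measured TCP pose, the force and the opening at its end, in the units of the state.
- status.get_obs(): the state, without advancing time (a new reading comes with each control period).
- optics.camera(name): name is "scene" or "side" or "wrist"; returns the picture (480x640x3 uint8, red, green, blue); there is no depth.
- optics.get_calibration(name): a dict with "vertical_fov" (degrees; the focal length in pixels is half the picture's height over the tangent of half this angle, whatever the lens; pixels are square), "cx", "cy" (the principal point, pixels), "extrinsics" (4x4, takes a point from camera to world coordinates). Camera axes: x right, y up, looking along -z (the intrinsics and any distortion apply to the point x, -y, -z); pixel columns grow to the right and rows downward; lengths in m; the calibration is good to about 2 mm. A picture is of the moment at which its call begins: read the wrist's pose just before it. get_calibration takes no time and is no camera call; for the wrist camera it gives the pose at the moment of the call.
- hand_in(): hands the job in, once; it reports no verdict.
The state is a dict: "time_s": time; "q": joint angles; "dq": joint speeds; "joint_efforts": joint torques, N m; "eef_pos": TCP position; "eef_rot": TCP orientation; "wrist_force": force on the tool from outside, world axes, zero at the start; "torque": the same for the moment, N m; "opening": opening from 0.0 (shut) to 1.0 (fully open).
Only numpy, scipy, OpenCV 4.12 (cv2) and the standard library are available. Lean on these libraries where they do the work, as an engineer would, in place of code of your own. Each camera call takes 0.05 s, during which the arm holds its last target. There are 200 camera calls.

## Working session

There is one attempt and no reset: what is moved stays moved. The work goes in short steps, Python scripts to look and compute and a shell command to move; the robot and the scene stay as the last step left them, time stands still between calls to the robot, and variables do not carry over. Pictures are saved under pics/ and viewed, on a budget of 10 in all, crops included, one or two more only if the job needs it, and the job is handed in when it is done.

```bash
mkdir -p pics
python3 - <<'E'
from bench import status, optics
import cv2
s=status.get_obs();print({k:s[k] for k in('time_s','eef_pos','eef_rot','wrist_force','opening')})
for n in('scene','side'):
    im=optics.camera(n);cv2.imwrite(f'pics/{n}0.png',im[:,:,::-1]);c=optics.get_calibration(n);print(n,c)
E
```

```text
{'time_s': 0.0, 'eef_pos': array([0.2392486 , 0.52225707, 0.23038607]), 'eef_rot': array([ 0.6905957 ,  0.15021684,  0.69109035, -0.15134932]), 'wrist_force': array([ 0.8937528 ,  0.57664602, -0.16621154]), 'opening': 1.0002356771474368}
scene {'vertical_fov': 42.77525346476033, 'cx': 320.544102606584, 'cy': 238.842035398382, 'extrinsics': array([[ 0.47425519, -0.71451848,  0.51433973,  1.23845759],
       [ 0.88028748,  0.37605706, -0.28926637, -0.42488946],
       [ 0.01326508,  0.58995291,  0.80732869,  1.30922789],
       [ 0.        ,  0.        ,  0.        ,  1.        ]])}
side {'vertical_fov': 56.887871411491076, 'cx': 320.5812212223876, 'cy': 239.30077821268475, 'extrinsics': array([[ 0.9872487 ,  0.09188579, -0.12998848,  0.29182655],
       [-0.15853062,  0.64151116, -0.75055411, -0.91980538],
       [ 0.0144238 ,  0.76159072,  0.64789777,  0.87292593],
       [ 0.        ,  0.        ,  0.        ,  1.        ]])}
```

View pics/scene0.png

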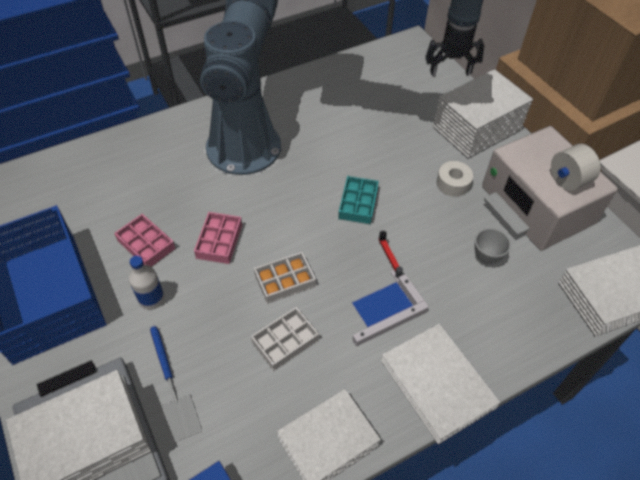

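View pics/side0.png

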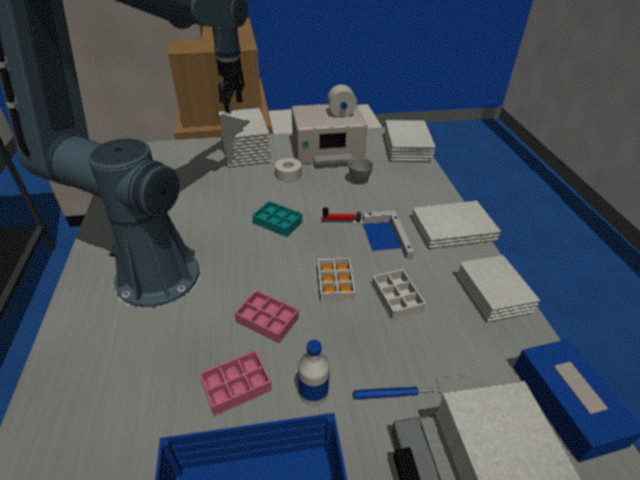

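The scene view shows the white tray with orange portions at (285,277), which is the target. The other trays are empty white (286,337), pink (145,240) and (219,237), and turquoise (359,199). The jig corner is at about (424,305), and the red keeper runs from (399,272) to its black knob at (383,237). Next I'll measure, with one enlarged crop to confirm the target.

```bash
cat > h.py <<'E'
import numpy as np, cv2
from bench import status, optics
def ray(c,uv):
    f=240/np.tan(np.radians(c['vertical_fov'])/2); E=np.array(c['extrinsics'])
    uv=np.atleast_2d(np.array(uv,float))
    d=np.c_[(uv[:,0]-c['cx'])/f,-(uv[:,1]-c['cy'])/f,-np.ones(len(uv))]@E[:3,:3].T
    return E[:3,3],d
def plane(c,uv,z):
    o,d=ray(c,uv); return (o+d*((z-o[2])/d[:,2])[:,None])[:,:2]
def comps(mask,amin=15):
    n,l,s,ce=cv2.connectedComponentsWithStats(mask.astype(np.uint8))
    return [(l==i,s[i],ce[i]) for i in range(1,n) if s[i,4]>=amin]
def rect(pts):  # metres -> centre,size,angle deg
    return cv2.minAreaRect((np.asarray(pts)*1000).astype(np.float32))
E
python3 - <<'E'
from h import *
for n in('scene','side'):
    im=cv2.imread(f'pics/{n}0.png');c=optics.get_calibration(n)
    hsv=cv2.cvtColor(im,cv2.COLOR_BGR2HSV);H,S,V=[hsv[...,i].astype(int) for i in range(3)]
    for nm,m,z in(('blue',(abs(H-112)<12)&(S>130)&(V>80),0),('orange',(H>8)&(H<28)&(S>110),.03),('red',((H<6)|(H>174))&(S>160),.03)):
        for mk,s,ce in comps(m):
            if s[4]>4000: continue
            ys,xs=np.nonzero(mk);P=plane(c,np.c_[xs,ys],z);r=rect(P)
            if .2<P[:,0].mean()<1.1 and abs(P[:,1].mean())<.45: print(n,nm,s[4],ce.round(1),np.round(r[0]),np.round(r[1]),round(r[2],1),np.round(cv2.boxPoints(r)).tolist())
im=cv2.imread('pics/scene0.png')[210:370,240:440];cv2.imwrite('pics/crop0.png',cv2.resize(im,(800,640)[:2] if 0 else (750,600),interpolation=cv2.INTER_CUBIC))
E
```

```text
scene blue 95 [135.7 261.6] [ 248. -409.] [25. 33.] 72.0 [[229.0, -416.0], [260.0, -426.0], [267.0, -402.0], [236.0, -392.0]]
scene blue 1292 [381.9 303.9] [649.  85.] [126.  72.] 89.7 [[612.0, 22.0], [684.0, 22.0], [685.0, 147.0], [613.0, 148.0]]
scene blue 66 [142.  298.7] [ 362. -431.] [19. 38.] 84.8 [[342.0, -439.0], [380.0, -442.0], [382.0, -423.0], [343.0, -419.0]]
scene blue 349 [160.6 351.9] [ 516. -439.] [ 16. 138.] 85.1 [[447.0, -441.0], [585.0, -452.0], [586.0, -437.0], [448.0, -425.0]]
scene blue 365 [212.8 473.4] [ 821. -438.] [78. 34.] 61.9 [[788.0, -464.0], [818.0, -480.0], [854.0, -412.0], [824.0, -396.0]]
scene orange 93 [296.3 263.5] [462. -57.] [27. 27.] 85.2 [[448.0, -69.0], [475.0, -72.0], [477.0, -45.0], [450.0, -43.0]]
scene orange 101 [281.  268.9] [459. -98.] [27. 27.] 86.0 [[444.0, -111.0], [472.0, -112.0], [473.0, -85.0], [446.0, -83.0]]
scene orange 102 [265.5 274.2] [ 455. -139.] [28. 27.] 86.8 [[441.0, -152.0], [468.0, -154.0], [469.0, -126.0], [442.0, -124.0]]
scene orange 94 [302.5 276.4] [504. -61.] [27. 26.] 89.2 [[490.0, -74.0], [516.0, -74.0], [517
[... 941 characters left out ...]
0. 30.] 81.7 [[442.0, -67.0], [472.0, -71.0], [475.0, -52.0], [445.0, -47.0]]
side orange 79 [327.4 277.3] [ 454. -101.] [26. 29.] 80.7 [[438.0, -112.0], [467.0, -116.0], [471.0, -90.0], [442.0, -86.0]]
side orange 75 [343.2 277. ] [ 497. -105.] [22. 30.] 81.7 [[480.0, -114.0], [510.0, -119.0], [513.0, -96.0], [484.0, -92.0]]
side orange 75 [328.4 288.3] [ 450. -139.] [21. 29.] 81.6 [[434.0, -148.0], [463.0, -152.0], [466.0, -131.0], [438.0, -127.0]]
side orange 72 [344.7 287.6] [ 493. -144.] [18. 32.] 81.7 [[476.0, -150.0], [507.0, -155.0], [510.0, -137.0], [479.0, -133.0]]
side red 183 [338.7 216.6] [534. 157.] [26. 98.] 81.9 [[484.0, 152.0], [581.0, 138.0], [584.0, 163.0], [487.0, 177.0]]
```

View pics/crop0.png

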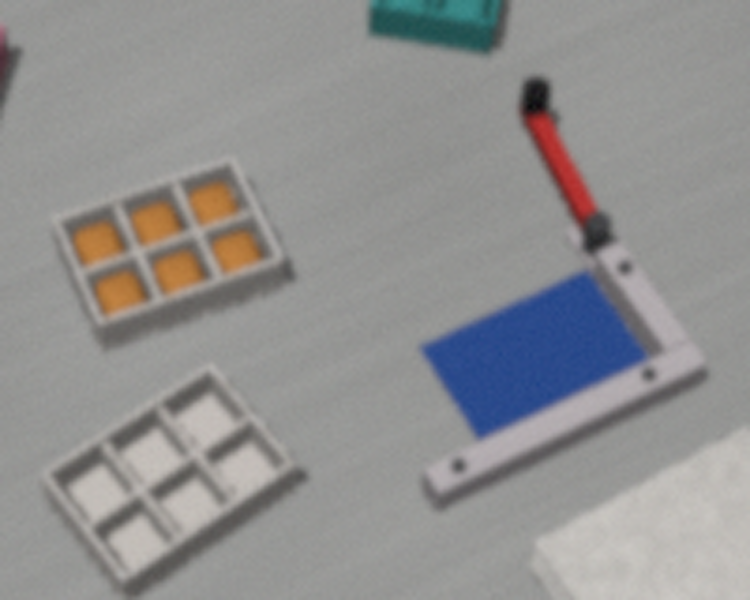

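The crop confirms the target: the white tray with six orange portions, rim corners at crop px (55,218), (235,160), (285,258), (105,325). The empty tray next to it is white inside. Next I'll refine the numbers.

Run:
```python
from h import *
from scipy.spatial.transform import Rotation as Ro
c=optics.get_calibration('scene');cs=optics.get_calibration('side')
def crop(p): return np.array(p)/3.75+[240,210]
for nm,p in(('full',[(55,218),(235,160),(285,258),(105,325)]),('empty',[(48,478),(210,370),(293,465),(130,580)])):
    P=plane(c,crop(p),.036);r=rect(P);print(nm,(P*1000).round(),[np.round(x,1) for x in r])
# rail tops z=.03: inner corner ~ (690,345)? outer; knob top, hinge top
print('rail top pts', (plane(c,crop([(668,352),(705,368),(425,478),(437,500)]),.03)*1000).round())
print('hinge top',(plane(c,crop([(598,222)]),.036)*1000).round(),'knob top',(plane(c,crop([(537,85)]),.054)*1000).round())
# patch edges in side (subpixel by line fit)
for n,cc in(('scene',c),('side',cs)):
    im=cv2.imread(f'pics/{n}0.png');hsv=cv2.cvtColor(im,cv2.COLOR_BGR2HSV).astype(int)
    m=(abs(hsv[...,0]-112)<12)&(hsv[...,1]>100)&(hsv[...,2]>60)
    for mk,s,ce in comps(m,300):
        P=plane(cc,[ce],0)[0]
        if abs(P[0]-.65)<.05 and abs(P[1]-.085)<.05:
            ct=cv2.findContours(mk.astype(np.uint8),0,1)[0][0][:,0]
            Q=plane(cc,ct,0)*1000; a=Q.min(0);b=Q.max(0)
            for ax in(0,1):
                o=1-ax
                for e in(a,b):
                    k=(abs(Q[:,ax]-e[ax])<7)&(Q[:,o]>a[o]+15)&(Q[:,o]<b[o]-15)
                    f=np.polyfit(Q[k,o],Q[k,ax],1); print(n,'xy'[ax],np.polyval(f,(a[o]+b[o])/2).round(1),'slope deg',np.degrees(f[0]).round(1))
s=status.get_obs();R=Ro.from_quat(np.roll(s['eef_rot'],-1)).as_matrix();print(R.round(3))
```

```text
full [[ 430. -156.]
 [ 444.  -29.]
 [ 529.  -36.]
 [ 520. -162.]] [array([479.8, -95.8]), array([127.5,  89.8]), np.float64(85.9)]
empty [[ 602. -240.]
 [ 581. -118.]
 [ 665. -103.]
 [ 686. -225.]] [array([ 633.2, -171.2]), array([ 85.6, 123.9]), np.float64(10.1)]
rail top pts [[703. 149.]
 [724. 164.]
 [708. -33.]
 [724. -34.]]
hinge top [[601. 161.]] knob top [[496. 176.]]
scene x 612.6 slope deg 0.4
scene x 684.5 slope deg 0.2
scene y 21.9 slope deg 0.1
scene y 147.9 slope deg -0.4
side x 611.6 slope deg 0.3
side x 698.1 slope deg 0.2
side y 22.1 slope deg -1.5
side y 147.2 slope deg -1.9
[[-0.001  0.417  0.909]
 [-0.001  0.909 -0.417]
 [-1.    -0.002 -0.   ]]
```

```bash
python3 - <<'E'
from h import *
c=optics.get_calibration('scene');cs=optics.get_calibration('side')
print('turq',(plane(c,[(346,178),(378,180),(373,207),(341,204)],.036)*1000).round().tolist(),'pink',(plane(c,[(242,218),(233,250)],.036)*1000).round().tolist(),'bottle base',(plane(cs,[(301,395),(327,395)],0)*1000).round().tolist())
E
for i in 1 2 3 4; do :; done
python3 -m jog '[0,-28,26,0,75, 0,-56,52,0,75, 0,-84,78,0,75, 0,-112,104,0,75, 0,-140,130,0,75]'
python3 -m jog '[0,-28,26,0,75, 0,-56,52,0,75, 0,-84,78,0,75, 0,-112,104,0,75, 0,-140,130,0,75]'
python3 -m jog '[0,-28,26,0,75, 0,-56,52,0,75, 0,-84,78,0,75, 0,-112,104,0,75, 0,-140,130,0,75]'
```

```text
turq [[276.0, 193.0], [324.0, 268.0], [400.0, 206.0], [351.0, 135.0]] pink [[271.0, -120.0], [355.0, -182.0]] bottle base [[343.0, -413.0], [399.0, -421.0]]
time_s: 0.6
eef_pos: [0.2993, 0.3398, 0.2309]
eef_rot: [0.691, 0.15, 0.691, -0.151]
wrist_force: [0.8, -0.1, -0.3]
opening: 0.747
time_s: 1.1
eef_pos: [0.3592, 0.1584, 0.2311]
eef_rot: [0.691, 0.151, 0.691, -0.151]
wrist_force: [0.2, -0.4, 0.2]
opening: 0.749
time_s: 1.6
eef_pos: [0.4191, -0.0231, 0.2311]
eef_rot: [0.691, 0.151, 0.691, -0.151]
wrist_force: [0.2, 0.1, 0.4]
opening: 0.749
```

```bash
python3 -m jog '[0,-28,26,0,60, 0,-56,52,0,60, 0,-84,78,0,60, 0,-112,104,0,60, 0,-140,130,0,60]'
python3 -m jog '[20,0,0,8,60, 50,0,0,16,60, 80,0,0,24,60, 110,0,0,32,60, 130,0,0,40,60]'
python3 -m jog '[10,0,0,8,60, 20,0,0,16,60, 30,0,0,25.3,60, 30,0,0,25.3,60, 30,0,0,25.3,60]'
python3 - <<'E'
from h import *
cv2.imwrite('pics/side1.png',cv2.resize(optics.camera('side')[160:360,240:460][:,:,::-1],(660,600)))
E
```

```text
time_s: 2.1
eef_pos: [0.479, -0.2045, 0.2308]
eef_rot: [0.691, 0.151, 0.691, -0.151]
wrist_force: [1.1, 0.1, 1.7]
opening: 0.6
time_s: 2.6
eef_pos: [0.4776, -0.2021, 0.0987]
eef_rot: [0.595, 0.38, 0.598, -0.38]
wrist_force: [-0.3, -1.0, 0.1]
opening: 0.601
time_s: 3.1
eef_pos: [0.4787, -0.2029, 0.0711]
eef_rot: [0.501, 0.499, 0.501, -0.499]
wrist_force: [0.2, 0.6, 0.2]
opening: 0.599
```

View pics/side1.png

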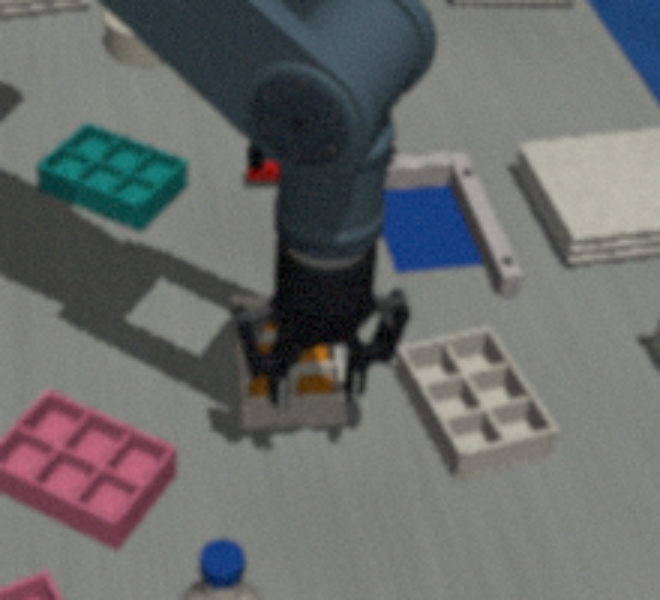

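The view shows the gripper just right of the full tray, with clear space around it and the empty tray free to the right. I'll lower it and push along +y.

```bash
python3 -m jog '[15,0,0,0,60, 30,0,0,0,60, 45,0,0,0,60, 58,0,0,0,60, 58,0,0,0,60]'
for k in 0; do
python3 -m jog '[0,0,-8,0,60, 0,0,-16,0,60, 0,0,-24,0,60, 0,0,-32,0,60, 0,0,-40,0,60]'
python3 -m jog '[0,0,-8,0,60, 0,0,-16,0,60, 0,0,-24,0,60, 0,0,-32,0,60, 0,0,-40,0,60]'
python3 -m jog '[0,0,-8,0,60, 0,0,-16,0,60, 0,0,-24,0,60, 0,0,-32,0,60, 0,0,-40,0,60]'
done
python3 - <<'E'
from h import *
cv2.imwrite('pics/scene1.png',cv2.resize(optics.camera('scene')[210:370,240:440][:,:,::-1],(750,600)))
E
```

```text
time_s: 3.65
eef_pos: [0.478, -0.2024, 0.012]
eef_rot: [0.5, 0.499, 0.502, -0.499]
wrist_force: [-0.6, 0.5, -0.1]
opening: 0.6
time_s: 4.15
eef_pos: [0.4796, -0.1627, 0.014]
eef_rot: [0.501, 0.5, 0.5, -0.499]
wrist_force: [0.3, -1.6, 0.8]
opening: 0.605
time_s: 4.65
eef_pos: [0.4788, -0.1224, 0.0133]
eef_rot: [0.5, 0.5, 0.5, -0.5]
wrist_force: [0.4, -2.1, 3.0]
opening: 0.602
time_s: 5.15
eef_pos: [0.4788, -0.0823, 0.0133]
eef_rot: [0.5, 0.5, 0.5, -0.5]
wrist_force: [-0.5, -2.4, 2.3]
opening: 0.6
```

View pics/scene1.png

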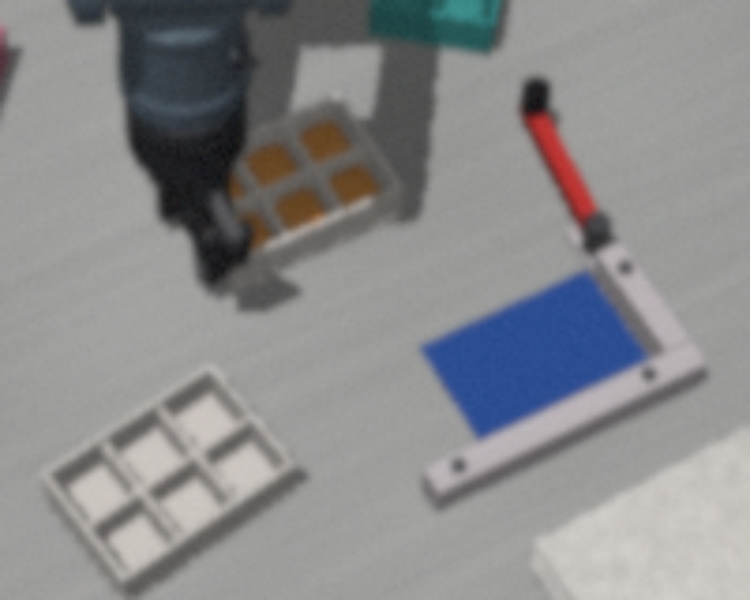

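The tray follows squarely, with its left rim corners at crop px (335,97) and (400,187). I'll measure those, and the portions as well.

Run:
```python
from h import *
c=optics.get_calibration('scene')
print((plane(c,np.array([(335,97),(400,187)])/3.75+[240,210],.036)*1000).round())
print((plane(c,np.array([(325,139),(354,182),(269,163),(300,207)])/3.75+[240,210],.03)*1000).round())
```

```text
[[429.  56.]
 [515.  58.]]
[[454.  35.]
 [494.  35.]
 [454.  -8.]
 [495.  -7.]]
```

```bash
python3 -m jog '[0,0,-8,0,60, 0,0,-16,0,60, 0,0,-24,0,60, 0,0,-32,0,60, 0,0,-40,0,60]'
python3 -m jog '[0,0,-8,0,60, 0,0,-16,0,60, 0,0,-24,0,60, 0,0,-32,0,60, 0,0,-40,0,60]'
python3 -m jog '[0,0,8,0,60, 0,0,20,0,60, -25,0,20,0,60, -50,0,20,0,60, -75,0,20,0,60]'
python3 -m jog '[0,-20,-20,0,60, 0,-45,-45,0,60, 0,-70,-70,0,60, 0,-88,-95,0,60, 0,-88,-95,0,60]'
python3 -m jog '[0,0,0,-8,60, 0,0,0,-16,60, 0,0,0,-24,60, 0,0,0,-32,60, 0,0,0,-40,60]'
python3 -m jog '[0,0,0,-8,60, 0,0,0,-16,60, 0,0,0,-24,60, 0,0,0,-32,60, 0,0,0,-40,60]'
python3 -m jog '[0,0,0,-8,60, 0,0,0,-10,60, 0,0,0,-10,60, 0,0,0,-10,60, 0,0,0,-10,60]'
```

```text
time_s: 5.7
eef_pos: [0.4785, -0.0422, 0.0131]
eef_rot: [0.5, 0.5, 0.501, -0.5]
wrist_force: [-0.5, -0.7, 0.2]
opening: 0.6
time_s: 6.2
eef_pos: [0.4786, -0.0023, 0.0133]
eef_rot: [0.5, 0.5, 0.5, -0.5]
wrist_force: [-0.7, -1.3, -0.7]
opening: 0.599
time_s: 6.7
eef_pos: [0.4786, -0.0244, 0.0891]
eef_rot: [-0.5, -0.5, -0.5, 0.5]
wrist_force: [0.7, -1.1, 0.2]
opening: 0.597
time_s: 7.2
eef_pos: [0.3881, 0.0729, 0.0878]
eef_rot: [0.5, 0.499, 0.501, -0.5]
wrist_force: [0.3, -0.1, -0.1]
opening: 0.6
time_s: 7.7
eef_pos: [0.3918, 0.0704, 0.0886]
eef_rot: [0.642, 0.297, 0.641, -0.297]
wrist_force: [-0.2, 0.0, 0.6]
opening: 0.6
time_s: 8.2
eef_pos: [0.3917, 0.0704, 0.0886]
eef_rot: [0.705, 0.059, 0.704, -0.06]
wrist_force: [0.6, -0.5, -0.5]
opening: 0.6
time_s: 8.7
eef_pos: [0.391, 0.0713, 0.0884]
eef_rot: [0.707, 0.0, 0.707, -0.0]
wrist_force: [0.3, -0.8, 0.6]
opening: 0.601
```

```bash
cat >> h.py <<'E'
def oranges(n):
    c=optics.get_calibration(n);im=optics.camera(n)[:,:,::-1];hsv=cv2.cvtColor(np.ascontiguousarray(im),cv2.COLOR_BGR2HSV).astype(int)
    m=(hsv[...,0]>6)&(hsv[...,0]<28)&(hsv[...,1]>100)&(hsv[...,2]>50);o=[]
    for mk,s,ce in comps(m,30):
        P=plane(c,[ce],.03)[0]*1000
        if 380<P[0]<750 and -200<P[1]<200: o.append([*P.round(1),int(s[4])])
    return im,o
E
python3 - <<'E'
from h import *
for n in('scene','side'): print(n,oranges(n)[1])
E
```

```text
scene [[np.float64(452.3), np.float64(114.8), 86], [np.float64(452.3), np.float64(73.4), 92], [np.float64(452.5), np.float64(32.6), 95], [np.float64(493.6), np.float64(114.8), 87], [np.float64(494.0), np.float64(73.6), 91], [np.float64(493.9), np.float64(33.0), 94]]
side [[np.float64(489.5), np.float64(111.8), 53], [np.float64(447.8), np.float64(111.7), 47], [np.float64(490.2), np.float64(70.5), 56], [np.float64(447.8), np.float64(70.8), 57], [np.float64(448.6), np.float64(32.3), 48], [np.float64(489.7), np.float64(31.7), 49]]
```

```bash
python3 -m jog '[20,0,0,0,60, 40,0,0,0,60, 60,0,0,0,60, 75,0,0,0,60, 75,0,0,0,60]'
python3 -m jog '[0,0,8,0,60, 0,0,16,0,60, 0,0,24,0,60, 0,0,32,0,60, 0,0,40,0,60]'
python3 -m jog '[0,0,8,0,60, 0,0,16,0,60, 0,0,24,0,60, 0,0,32,0,60, 0,0,40,0,60]'
python3 -m jog '[0,0,8,0,60, 0,0,16,0,60, 0,0,24,0,60, 0,0,32,0,60, 0,0,40,0,60]'
python3 -m jog '[0,0,8,0,60, 0,0,16,0,60, 0,0,24,0,60, 0,0,32,0,60, 0,0,40,0,60]'
python3 - <<'E'
from h import *
for n in('scene','side'): print(n,oranges(n)[1])
E
```

```text
time_s: 9.3
eef_pos: [0.3888, 0.072, 0.0117]
eef_rot: [0.706, -0.0, 0.709, 0.001]
wrist_force: [0.0, -0.1, 0.8]
opening: 0.596
time_s: 9.8
eef_pos: [0.4313, 0.0719, 0.0136]
eef_rot: [0.707, -0.0, 0.707, 0.0]
wrist_force: [-2.1, -0.1, 2.2]
opening: 0.602
time_s: 10.3
eef_pos: [0.4712, 0.072, 0.0132]
eef_rot: [0.707, -0.0, 0.707, 0.0]
wrist_force: [-2.5, -1.4, 1.3]
opening: 0.601
time_s: 10.8
eef_pos: [0.5113, 0.072, 0.0132]
eef_rot: [0.707, -0.0, 0.707, 0.0]
wrist_force: [-2.6, -0.0, 2.2]
opening: 0.599
time_s: 11.3
eef_pos: [0.5513, 0.0721, 0.0133]
eef_rot: [0.707, -0.0, 0.707, 0.0]
wrist_force: [-1.5, -0.8, -0.6]
opening: 0.596
scene [[np.float64(590.2), np.float64(115.4), 95], [np.float64(589.5), np.float64(74.1), 108], [np.float64(589.7), np.float64(32.9), 111], [np.float64(630.9), np.float64(114.9), 104], [np.float64(631.0), np.float64(73.8), 109], [np.float64(631.3), np.float64(33.0), 114]]
side [[np.float64(628.4), np.float64(112.2), 47], [np.float64(628.1), np.float64(70.3), 53], [np.float64(588.9), np.float64(69.8), 44], [np.float64(628.5), np.float64(32.5), 45], [np.float64(585.8), np.float64(31.8), 49]]
```

```bash
python3 -m jog '[0,0,7,0,60, 0,0,14,0,60, 0,0,21,0,60, 0,0,28,0,60, 0,0,35,0,60]'
python3 -m jog '[0,0,2,0,60, 0,0,4,0,60, 0,0,6,0,60, 0,0,7,0,60, 0,0,8,0,60]'
python3 -m jog '[0,0,1,0,60, 0,0,2,0,60, 0,0,3,0,60, 0,0,4,0,60, 0,0,4,0,60]'
```

```text
time_s: 11.9
eef_pos: [0.5862, 0.0721, 0.0132]
eef_rot: [0.707, -0.0, 0.707, 0.0]
wrist_force: [-1.0, 1.0, -0.2]
opening: 0.601
time_s: 12.4
eef_pos: [0.5935, 0.0722, 0.0133]
eef_rot: [0.707, -0.0, 0.707, 0.0]
wrist_force: [-2.6, -0.1, 1.4]
opening: 0.603
time_s: 12.9
eef_pos: [0.5976, 0.0722, 0.0133]
eef_rot: [0.707, -0.0, 0.707, 0.0]
wrist_force: [-1.1, -0.6, 1.0]
opening: 0.603
```

```bash
python3 -m jog '[0,0,1,0,60, 0,0,2,0,60, 0,0,2.5,0,60, 0,0,2.5,0,60, 0,0,2.5,0,60]'
python3 -m jog '[0,0,0.5,0,60, 0,0,1,0,60, 0,0,1.5,0,60, 0,0,1.5,0,60, 0,0,1.5,0,60]'
```

```text
time_s: 13.4
eef_pos: [0.5977, 0.0722, 0.013]
eef_rot: [0.705, -0.0, 0.709, 0.0]
wrist_force: [-10.9, -0.9, 8.2]
opening: 0.602
time_s: 13.9
eef_pos: [0.5977, 0.0722, 0.013]
eef_rot: [0.704, -0.001, 0.71, 0.0]
wrist_force: [-16.5, -1.2, 14.0]
opening: 0.601
```

```bash
python3 -m jog '[0,0,-6,0,60, 0,0,-20,0,60, -25,0,-20,0,60, -50,0,-20,0,60, -75,0,-20,0,60]'
python3 -m jog '[0,-25,18,0,60, 0,-55,36,0,60, 0,-85,54,0,60, 0,-106,66,0,60, 0,-106,66,0,60]'
python3 -m jog '[0,0,0,8,60, 0,0,0,16,60, 0,0,0,24,60, 0,0,0,32,60, 0,0,0,40,60]'
python3 -m jog '[0,0,0,8,60, 0,0,0,16,60, 0,0,0,24,60, 0,0,0,32,60, 0,0,0,40,60]'
python3 -m jog '[0,0,0,8,60, 0,0,0,10,60, 0,0,0,10,60, 0,0,0,10,60, 0,0,0,10,60]'
python3 - <<'E'
from h import *
for n in('scene','side'): print(n,oranges(n)[1])
E
```

```text
time_s: 14.4
eef_pos: [0.5821, 0.072, 0.0892]
eef_rot: [0.708, -0.0, 0.707, 0.0]
wrist_force: [0.4, 0.2, 0.7]
opening: 0.599
time_s: 14.9
eef_pos: [0.65, -0.0373, 0.0888]
eef_rot: [0.708, 0.0, 0.706, -0.001]
wrist_force: [0.4, 1.3, 1.4]
opening: 0.598
time_s: 15.4
eef_pos: [0.6477, -0.0329, 0.0883]
eef_rot: [0.664, 0.243, 0.664, -0.243]
wrist_force: [0.2, -0.0, 0.0]
opening: 0.599
time_s: 15.9
eef_pos: [0.6477, -0.0329, 0.0883]
eef_rot: [0.541, 0.456, 0.541, -0.455]
wrist_force: [0.2, 0.2, -0.8]
opening: 0.599
time_s: 16.4
eef_pos: [0.6477, -0.0335, 0.0883]
eef_rot: [0.501, 0.499, 0.501, -0.499]
wrist_force: [-0.3, -0.1, 0.1]
opening: 0.596
scene [[np.float64(637.0), np.float64(114.7), 99], [np.float64(637.0), np.float64(73.7), 109], [np.float64(639.6), np.float64(39.9), 42], [np.float64(678.5), np.float64(115.7), 103], [np.float64(678.4), np.float64(74.1), 114], [np.float64(678.5), np.float64(33.2), 114]]
side [[np.float64(625.1), np.float64(112.0), 30], [np.float64(674.8), np.float64(71.2), 50], [np.float64(629.5), np.float64(71.8), 46], [np.float64(628.7), np.float64(31.6), 36], [np.float64(672.3), np.float64(32.0), 46]]
```

```bash
python3 -m jog '[20,0,0,0,60, 40,0,0,0,60, 60,0,0,0,60, 75,0,0,0,60, 75,0,0,0,60]'
python3 -m jog '[0,0,-6,0,60, 0,0,-12,0,60, 0,0,-18,0,60, 0,0,-24,0,60, 0,0,-28,0,60]'
python3 -m jog '[0,0,-2,0,60, 0,0,-4,0,60, 0,0,-6,0,60, 0,0,-8,0,60, 0,0,-10,0,60]'
python3 -m jog '[0,0,-1,0,60, 0,0,-2,0,60, 0,0,-3,0,60, 0,0,-4,0,60, 0,0,-4,0,60]'
```

```text
time_s: 17.0
eef_pos: [0.6457, -0.0334, 0.0106]
eef_rot: [0.499, 0.499, 0.502, -0.501]
wrist_force: [-1.5, -0.4, 0.9]
opening: 0.598
time_s: 17.5
eef_pos: [0.648, -0.0049, 0.0139]
eef_rot: [0.501, 0.5, 0.5, -0.499]
wrist_force: [-0.9, -0.1, -0.6]
opening: 0.601
time_s: 18.0
eef_pos: [0.6477, 0.0038, 0.0133]
eef_rot: [0.5, 0.5, 0.5, -0.5]
wrist_force: [-0.7, -1.9, 1.3]
opening: 0.603
time_s: 18.5
eef_pos: [0.6476, 0.0061, 0.0134]
eef_rot: [0.501, 0.499, 0.5, -0.501]
wrist_force: [-1.8, -8.8, 0.9]
opening: 0.6
```

```bash
python3 -m jog '[0,0,-1,0,60, 0,0,-2,0,60, 0,0,-2.5,0,60, 0,0,-2.5,0,60, 0,0,-2.5,0,60]'
python3 -m jog '[0,0,3,0,60, 0,0,10,0,60, 0,0,25,0,60, -40,0,25,0,60, -80,0,25,0,60]'
python3 -m jog '[-20,-30,35,0,60, -40,-60,70,0,60, -40,-90,110,0,60, -40,-90,140,0,60, -40,-90,140,0,60]'
python3 - <<'E'
from h import *
for n in('scene','side'):
    im,o=oranges(n);print(n,o)
    if n=='scene':cv2.imwrite('pics/scene2.png',cv2.resize(im[230:350,340:440],(750,600)[:2] if 0 else (500,600),interpolation=cv2.INTER_CUBIC))
    else: cv2.imwrite('pics/side2.png',cv2.resize(im[195:275,310:430],(800,533),interpolation=cv2.INTER_CUBIC))
E
```

```text
time_s: 19.0
eef_pos: [0.6474, 0.0062, 0.0134]
eef_rot: [-0.501, -0.498, -0.499, 0.502]
wrist_force: [-3.4, -16.5, 0.5]
opening: 0.601
time_s: 19.5
eef_pos: [0.6462, -0.015, 0.0922]
eef_rot: [0.499, 0.499, 0.501, -0.501]
wrist_force: [0.8, -0.4, 1.6]
opening: 0.601
time_s: 20.0
eef_pos: [0.5574, -0.1587, 0.1341]
eef_rot: [-0.5, -0.501, -0.498, 0.501]
wrist_force: [-0.6, 1.1, 0.7]
opening: 0.598
scene [[np.float64(635.7), np.float64(122.0), 107], [np.float64(635.7), np.float64(81.0), 115], [np.float64(635.7), np.float64(40.0), 117], [np.float64(677.4), np.float64(122.0), 112], [np.float64(677.5), np.float64(80.8), 118], [np.float64(677.4), np.float64(39.7), 119]]
side []
```

View pics/scene2.png

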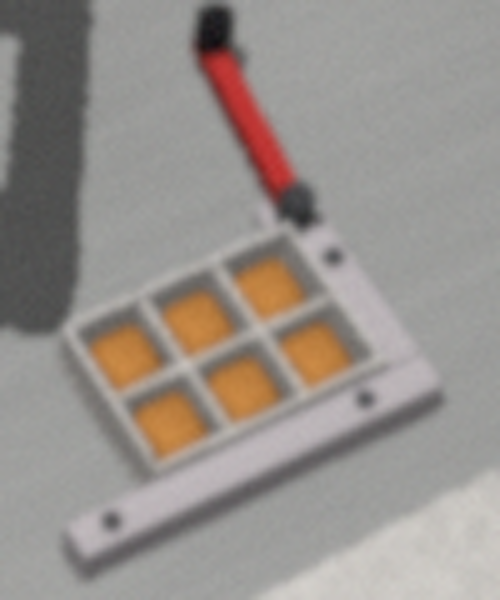

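View pics/side2.png

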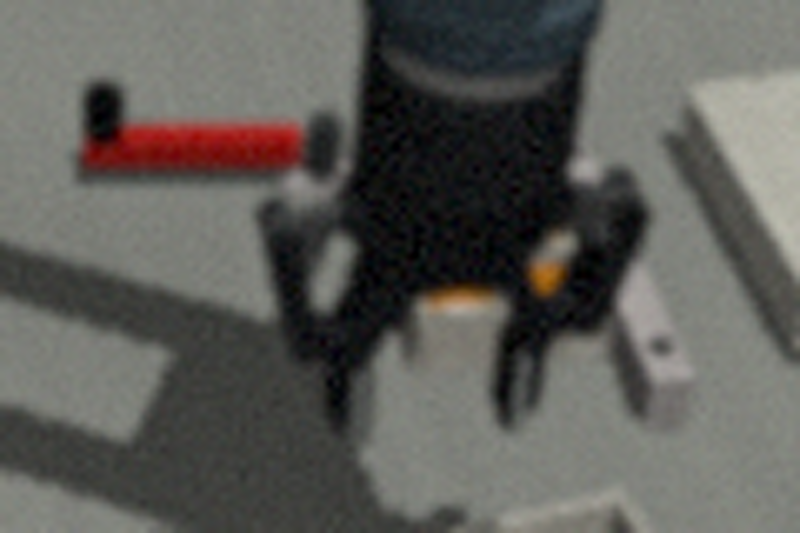

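The scene crop shows the tray in the corner at a plausible position, but its x reads about 1 mm less than it did after the x-push. In the side crop the gripper hides the seams. I'll check where the wrist camera looks, and measure the rim.

Run:
```python
from h import *
c=optics.get_calibration('scene')
print((plane(c,np.array([(285,235),(65,330),(155,470),(375,362)])/5+[340,230],.036)*1000).round(1).tolist())
print('rail',(plane(c,np.array([(405,357),(78,525),(295,228)])/5+[340,230],.030)*1000).round(1).tolist())
w=optics.get_calibration('wrist');s=status.get_obs()
print(s['eef_pos'],np.round(w['extrinsics'],3),w['vertical_fov'],w['cx'],w['cy'],'looks at',plane(w,[(w['cx'],w['cy']),(0,0),(640,480)],.03).round(3))
```

```text
[[617.8, 142.9], [614.0, 19.6], [699.5, 18.7], [699.0, 142.2]]
rail [[700.9, 159.3], [704.8, -25.7], [613.7, 152.2]]
[ 0.55780274 -0.15532405  0.13341746] [[ 1.    -0.     0.001  0.558]
 [ 0.     0.962  0.272 -0.086]
 [-0.001 -0.272  0.962  0.277]
 [ 0.     0.     0.     1.   ]] 61.0486012908518 317.5660949497582 237.0160028917257 looks at [[ 0.558 -0.156]
 [ 0.386 -0.023]
 [ 0.802 -0.348]]
```

```bash
python3 -m jog '[-10,20,-30,0,60, -20,45,-75,0,60, -30,70,-120,0,60, -45,95,-165,0,60, -57,122,-210,0,60]'
python3 -m jog '[0,0,-26,0,60, 0,0,-26,0,60, 0,0,-26,0,60, 0,0,-26,0,60, 0,0,-26,0,60]'
python3 - <<'E'
from h import *
w=optics.get_calibration('wrist');im=optics.camera('wrist')[:,:,::-1];cv2.imwrite('pics/w0.png',im)
print(np.round(w['extrinsics'],4).tolist())
E
```

```text
time_s: 20.6
eef_pos: [0.674, 0.0489, 0.1878]
eef_rot: [0.501, 0.499, 0.501, -0.499]
wrist_force: [1.4, -0.2, 0.4]
opening: 0.601
time_s: 21.1
eef_pos: [0.6732, 0.0704, 0.1871]
eef_rot: [-0.5, -0.5, -0.5, 0.5]
wrist_force: [-0.1, 0.3, 0.6]
opening: 0.6
[[1.0, -0.0012, 0.0015, 0.6738], [0.0008, 0.9622, 0.2724, 0.1393], [-0.0018, -0.2724, 0.9622, 0.3306], [0.0, 0.0, 0.0, 1.0]]
```

View pics/w0.png

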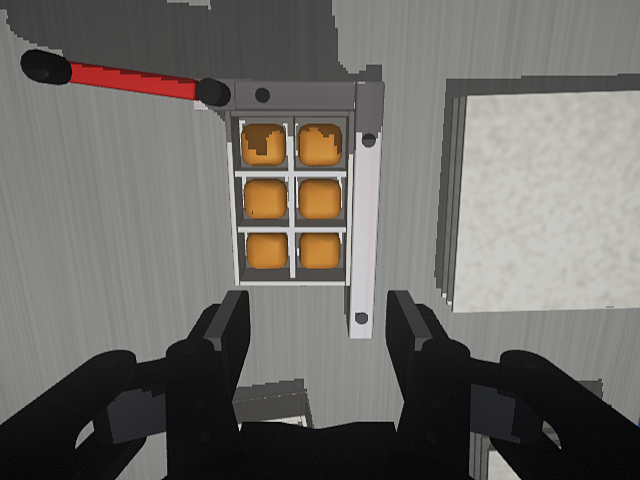

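The wrist view is sharp: the tray spans (228–352, 110–285), with the left rail at the top (row 110) and the far rail at column ~352. I'll enlarge the seams.

Run:
```python
import cv2,numpy as np
im=cv2.imread('pics/w0.png')
a=cv2.resize(im[95:195,220:365],None,fx=5.5,fy=5.5,interpolation=cv2.INTER_NEAREST);cv2.imwrite('pics/w0c.png',a)
for r in(200,235,265): print(r,im[r,338:362].mean(1).astype(int).tolist())
for c in(250,290,330): print(c,im[100:124,c].mean(1).astype(int).tolist())
```

```text
200 [98, 79, 51, 211, 106, 104, 87, 61, 51, 141, 209, 203, 205, 206, 70, 130, 174, 207, 203, 202, 202, 201, 201, 198]
235 [53, 218, 211, 221, 102, 93, 62, 58, 83, 207, 207, 204, 212, 93, 134, 179, 208, 204, 203, 203, 201, 202, 202, 201]
265 [105, 105, 104, 106, 111, 69, 61, 44, 185, 209, 203, 209, 152, 126, 174, 207, 205, 203, 201, 202, 202, 202, 203, 202]
250 [94, 94, 95, 94, 95, 95, 96, 95, 87, 72, 69, 95, 107, 104, 103, 95, 74, 86, 107, 104, 103, 104, 108, 86]
290 [93, 95, 94, 93, 95, 95, 98, 97, 91, 75, 71, 92, 106, 105, 103, 96, 80, 92, 106, 106, 103, 102, 104, 104]
330 [95, 94, 95, 95, 95, 95, 98, 99, 93, 78, 70, 89, 109, 106, 104, 96, 72, 83, 108, 105, 104, 105, 109, 87]
```

View pics/w0c.png

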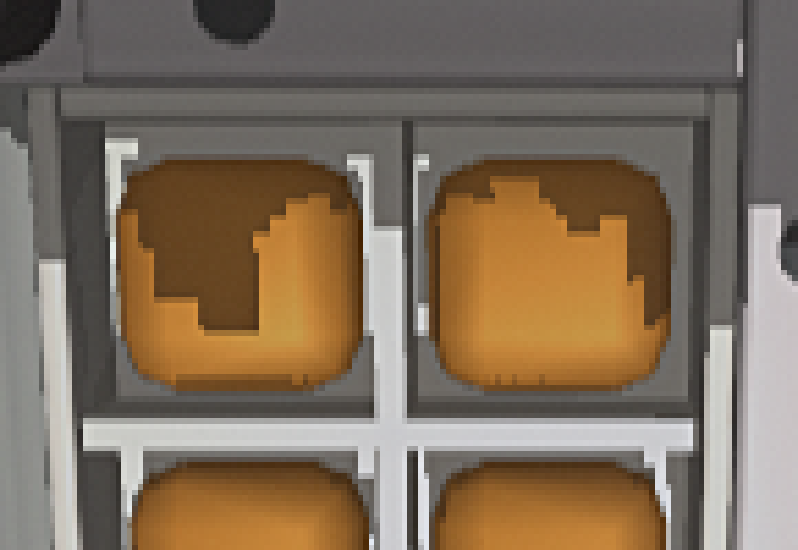

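The far-rail seam is about 1 px (~1 mm) wide at the left end and narrows to the right. It looks like a small yaw left by the two-finger pushes. I'll reseat the tray with a closed gripper, which gives a single contact at mid-side, so the rails set the angle.

```bash
python3 -m jog '[10,-30,-5,0,0, 20,-60,-14,0,0, 30,-100,-14,0,0, 30,-100,-14,0,0, 30,-100,-14,0,0]'
python3 -m jog '[10,0,0,-8,0, 20,0,0,-16,0, 30,0,0,-24,0, 40,0,0,-32,0, 50,0,0,-40,0]'
python3 -m jog '[10,0,0,-8,0, 20,0,0,-16,0, 30,0,0,-24,0, 30,0,0,-32,0, 30,0,0,-40,0]'
python3 -m jog '[20,0,0,-8,0, 40,0,0,-10,0, 60,0,0,-10,0, 62,0,0,-10,0, 62,0,0,-10,0]'
```

```text
time_s: 21.65
eef_pos: [0.5728, 0.0847, 0.1574]
eef_rot: [0.5, 0.5, 0.5, -0.5]
wrist_force: [0.6, 0.3, 0.6]
opening: 0.0
time_s: 22.15
eef_pos: [0.5761, 0.0844, 0.1084]
eef_rot: [0.643, 0.297, 0.641, -0.297]
wrist_force: [-0.5, -0.6, 1.1]
opening: 0.0
time_s: 22.65
eef_pos: [0.5757, 0.0844, 0.0781]
eef_rot: [0.705, 0.06, 0.704, -0.06]
wrist_force: [0.7, 0.3, -0.2]
opening: -0.001
time_s: 23.15
eef_pos: [0.5747, 0.0848, 0.0158]
eef_rot: [0.707, -0.0, 0.707, 0.0]
wrist_force: [-0.2, 0.0, -0.1]
opening: 0.001
```

```bash
python3 -m jog '[0,0,5,0,0, 0,0,10,0,0, 0,0,14,0,0, 0,0,17,0,0, 0,0,20,0,0]'
python3 -m jog '[0,0,1,0,0, 0,0,2,0,0, 0,0,3,0,0, 0,0,4,0,0, 0,0,4,0,0]'
python3 -m jog '[0,0,1,0,0, 0,0,1.5,0,0, 0,0,2,0,0, 0,0,2,0,0, 0,0,2,0,0]'
```

```text
time_s: 23.65
eef_pos: [0.594, 0.0854, 0.0158]
eef_rot: [0.707, -0.0, 0.707, 0.0]
wrist_force: [-0.4, -0.0, 0.6]
opening: 0.001
time_s: 24.15
eef_pos: [0.5975, 0.0853, 0.0154]
eef_rot: [0.707, -0.0, 0.707, 0.0]
wrist_force: [0.0, -0.5, -0.4]
opening: 0.005
time_s: 24.65
eef_pos: [0.598, 0.0855, 0.0152]
eef_rot: [0.706, -0.001, 0.708, 0.001]
wrist_force: [-6.2, -0.1, 4.9]
opening: -0.001
```

```bash
python3 -m jog '[0,0,1,0,0, 0,0,2,0,0, 0,0,3,0,0, 0,0,3.5,0,0, 0,0,3.5,0,0]'
python3 -m jog '[0,0,-5,0,0, 0,0,-20,0,0, -25,0,-20,0,0, -50,0,-20,0,0, -60,0,-20,0,0]'
python3 -m jog '[0,-30,20,0,0, 0,-60,40,0,0, 0,-95,60,0,0, 0,-112,72,0,0, 0,-112,72,0,0]'
python3 -m jog '[0,0,0,8,0, 0,0,0,16,0, 0,0,0,24,0, 0,0,0,32,0, 0,0,0,40,0]'
python3 -m jog '[0,0,0,8,0, 0,0,0,16,0, 0,0,0,24,0, 0,0,0,32,0, 0,0,0,40,0]'
python3 -m jog '[20,0,0,8,0, 40,0,0,10,0, 58,0,0,10,0, 58,0,0,10,0, 58,0,0,10,0]'
```

```text
time_s: 25.15
eef_pos: [0.5981, 0.0857, 0.0146]
eef_rot: [0.703, -0.001, 0.711, 0.001]
wrist_force: [-17.5, -1.0, 13.4]
opening: 0.001
time_s: 25.65
eef_pos: [0.585, 0.0852, 0.0781]
eef_rot: [0.709, -0.001, 0.705, 0.0]
wrist_force: [-0.2, -0.1, 0.5]
opening: -0.002
time_s: 26.15
eef_pos: [0.6568, -0.0297, 0.0752]
eef_rot: [0.708, 0.0, 0.706, -0.001]
wrist_force: [-0.1, 0.5, -0.6]
opening: -0.0
time_s: 26.65
eef_pos: [0.6544, -0.0254, 0.0748]
eef_rot: [0.664, 0.243, 0.664, -0.243]
wrist_force: [-0.5, -0.8, -0.4]
opening: -0.005
time_s: 27.15
eef_pos: [0.6544, -0.0254, 0.0749]
eef_rot: [0.541, 0.455, 0.541, -0.456]
wrist_force: [-0.5, -0.2, -0.3]
opening: 0.001
time_s: 27.65
eef_pos: [0.6546, -0.0261, 0.017]
eef_rot: [0.5, 0.499, 0.501, -0.5]
wrist_force: [0.5, 0.8, -0.0]
opening: -0.003
```

```bash
python3 -m jog '[0,0,-6,0,0, 0,0,-12,0,0, 0,0,-18,0,0, 0,0,-24,0,0, 0,0,-28,0,0]'
python3 -m jog '[0,0,-1,0,0, 0,0,-2,0,0, 0,0,-3,0,0, 0,0,-4,0,0, 0,0,-4,0,0]'
python3 -m jog '[0,0,-1,0,0, 0,0,-2,0,0, 0,0,-3,0,0, 0,0,-3,0,0, 0,0,-3,0,0]'
```

```text
time_s: 28.15
eef_pos: [0.6552, 0.0023, 0.0177]
eef_rot: [0.501, 0.5, 0.5, -0.499]
wrist_force: [-0.3, 0.5, -0.1]
opening: 0.003
time_s: 28.65
eef_pos: [0.6551, 0.0054, 0.0174]
eef_rot: [0.5, 0.5, 0.5, -0.5]
wrist_force: [-0.1, -0.9, 0.3]
opening: -0.002
time_s: 29.15
eef_pos: [0.6551, 0.0063, 0.0175]
eef_rot: [0.501, 0.499, 0.5, -0.5]
wrist_force: [-1.1, -7.9, -0.1]
opening: -0.003
```

```bash
python3 -m jog '[0,0,5,0,0, 0,0,15,0,0, -50,0,20,0,0, -100,0,20,0,0, -150,0,20,0,0]'
python3 -m jog '[-20,10,-30,0,0, -20,20,-60,0,0, -20,35,-85,0,0, -20,35,-95,0,0, -20,35,-95,0,0]'
python3 - <<'E'
from h import *
w=optics.get_calibration('wrist');im=np.ascontiguousarray(optics.camera('wrist')[:,:,::-1]);cv2.imwrite('pics/w1.png',im)
np.save('w1.npy',w['extrinsics']);print(np.round(np.array(w['extrinsics'])[:3,3],4))
g=im[80:300,190:345];cv2.imwrite('pics/w1c.png',cv2.resize(g,None,fx=2.7,fy=2.7,interpolation=cv2.INTER_NEAREST))
E
```

```text
time_s: 29.65
eef_pos: [0.6546, -0.0121, 0.1684]
eef_rot: [0.5, 0.5, 0.501, -0.5]
wrist_force: [1.0, -0.5, -0.0]
opening: -0.001
time_s: 30.15
eef_pos: [0.6896, 0.0847, 0.1867]
eef_rot: [0.501, 0.499, 0.501, -0.499]
wrist_force: [-1.5, -0.2, 0.4]
opening: 0.001
[0.6899 0.1535 0.3302]
```

View pics/w1c.png

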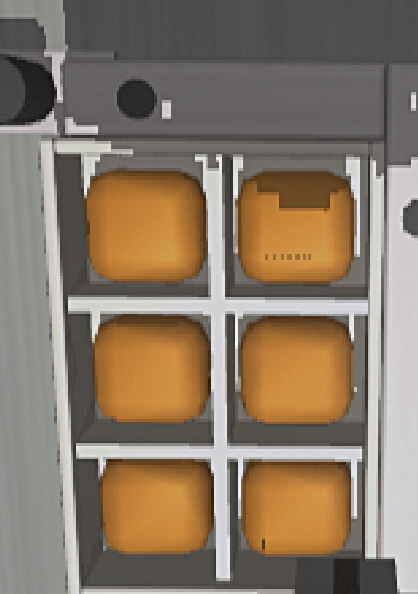

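The far seam at crop x≈383 now looks thin and even, and the left seam at y≈135 is even too. I'll fit both edges numerically.

Run:
```python
from h import *
im=cv2.imread('pics/w1.png');w=optics.get_calibration('wrist')
for r in(150,180,210,230,250): print(r,im[r,318:342].mean(1).astype(int).tolist())
for c in(225,250,270,290,310): print(c,im[118:142,c].mean(1).astype(int).tolist())
```

```text
150 [74, 44, 180, 219, 227, 105, 106, 113, 43, 189, 213, 208, 213, 193, 75, 161, 202, 207, 205, 205, 204, 203, 203, 204]
180 [76, 105, 111, 111, 109, 110, 111, 80, 98, 211, 212, 211, 220, 114, 146, 183, 212, 207, 207, 206, 206, 206, 204, 205]
210 [92, 77, 103, 113, 110, 112, 115, 45, 187, 216, 210, 213, 195, 91, 170, 212, 211, 209, 208, 208, 208, 206, 206, 205]
230 [81, 97, 111, 111, 110, 112, 98, 51, 208, 214, 212, 220, 124, 145, 188, 213, 211, 209, 210, 208, 208, 207, 207, 207]
250 [177, 168, 217, 220, 173, 182, 91, 111, 217, 212, 213, 210, 66, 163, 208, 213, 211, 209, 210, 209, 207, 207, 207, 209]
225 [99, 98, 99, 97, 97, 98, 96, 89, 171, 228, 216, 153, 55, 75, 165, 206, 204, 206, 174, 177, 215, 167, 96, 101]
250 [211, 205, 204, 206, 211, 167, 88, 97, 101, 102, 99, 88, 71, 83, 109, 111, 108, 106, 92, 94, 110, 107, 109, 112]
270 [99, 98, 98, 99, 97, 97, 97, 98, 101, 102, 100, 93, 74, 76, 101, 111, 110, 107, 89, 170, 229, 173, 89, 87]
290 [99, 100, 98, 99, 98, 99, 98, 98, 100, 102, 102, 95, 80, 68, 92, 112, 111, 106, 98, 91, 103, 109, 109, 111]
310 [101, 99, 99, 98, 99, 98, 100, 99, 99, 101, 103, 98, 84, 66, 87, 112, 113, 110, 101, 88, 97, 111, 110, 112]
```

Both seams are about 1 px (≤1 mm) and even along their length, so the tray is seated. Next is the keeper: I'll check the knob, hinge and roll positions.

```bash
python3 -m jog '[0,-35,-25,0,0, 0,-75,-50,0,0, 0,-115,-75,0,0, 0,-150,-100,0,0, 0,-185,-124,0,0]'
python3 - <<'E'
from h import *
c=optics.get_calibration('scene');print('roll',(plane(c,[(455,175)],.045)*1000).round())
s=status.get_obs();print(s['eef_pos'])
for n in('scene','wrist'):
    c=optics.get_calibration(n);im=np.ascontiguousarray(optics.camera(n)[:,:,::-1]);cv2.imwrite(f'pics/{n}k.png',im)
    h=cv2.cvtColor(im,cv2.COLOR_BGR2HSV).astype(int);m=((h[...,0]<6)|(h[...,0]>174))&(h[...,1]>140)&(h[...,2]>50)
    for mk,st,ce in comps(m,40):
        ys,xs=np.nonzero(mk);P=plane(c,np.c_[xs,ys],.03)
        if P[:,0].mean()<.7 and abs(P[:,1].mean()-.15)<.08: r=rect(P);print(n,st[4],np.round(r[0],1),np.round(r[1],1),round(r[2],1))
E
```

```text
time_s: 30.7
eef_pos: [0.5031, 0.2065, 0.187]
eef_rot: [-0.5, -0.5, -0.5, 0.5]
wrist_force: [0.7, -0.2, 0.3]
opening: 0.005
roll [[414. 463.]]
[0.50305221 0.20645012 0.18699596]
scene 157 [545.2 165.9] [13.5 91.5] 80.9
wrist 2331 [536.6 170.6] [ 17.4 103.1] 82.2
```

```bash
python3 -m jog '[40,0,0,0,0, 80,0,0,0,0, 115,0,0,0,0, 140,0,0,0,0, 147,0,0,0,0]'
python3 -m jog '[0,-5,12,0,0, 0,-9,24,0,0, 0,-11,36,0,0, 0,-11,49,0,0, 0,-10,61,0,0]'
```

```text
time_s: 31.3
eef_pos: [0.5029, 0.2052, 0.0371]
eef_rot: [-0.499, -0.498, -0.501, 0.502]
wrist_force: [-0.1, 0.8, 0.1]
opening: 0.001
time_s: 31.8
eef_pos: [0.4957, 0.1449, 0.0413]
eef_rot: [0.501, 0.5, 0.5, -0.499]
wrist_force: [0.7, 1.5, 0.3]
opening: -0.005
```

```bash
python3 -m jog '[0,2,12,0,0, 0,6,24,0,0, 0,12,35,0,0, 0,18,46,0,0, 0,26,56,0,0]'
python3 - <<'E'
from h import *
for n in('scene','side'):
    c=optics.get_calibration(n);im=np.ascontiguousarray(optics.camera(n)[:,:,::-1]);cv2.imwrite(f'pics/{n}k2.png',im)
    h=cv2.cvtColor(im,cv2.COLOR_BGR2HSV).astype(int);m=((h[...,0]<6)|(h[...,0]>174))&(h[...,1]>140)&(h[...,2]>50)
    for mk,st,ce in comps(m,25):
        ys,xs=np.nonzero(mk);P=plane(c,np.c_[xs,ys],.03)
        if P[:,0].mean()<.7 and abs(P[:,1].mean()-.12)<.1: r=rect(P);print(n,st[4],np.round(r[0],1),np.round(r[1],1),round(r[2],1))
E
```

```text
time_s: 32.3
eef_pos: [0.5216, 0.0894, 0.0401]
eef_rot: [0.5, 0.5, 0.5, -0.5]
wrist_force: [1.0, 1.7, 0.3]
opening: -0.002
scene 237 [568.2 107.4] [95.2 20.3] 55.4
side 77 [572.9 114.6] [85.8 15.3] 58.0
```

```bash
python3 -m jog '[0,9,8,0,0, 0,19,16,0,0, 0,29,22,0,0, 0,37,26,0,0, 0,42,28,0,0]'
python3 -m jog '[0,2,1,0,0, 0,4,1,0,0, 0,6,2,0,0, 0,8,2,0,0, 0,8,2,0,0]'
```

```text
time_s: 32.9
eef_pos: [0.564, 0.0617, 0.0402]
eef_rot: [0.5, 0.5, 0.5, -0.5]
wrist_force: [-0.6, 0.5, -0.4]
opening: -0.002
time_s: 33.4
eef_pos: [0.5712, 0.0604, 0.0403]
eef_rot: [0.5, 0.5, 0.5, -0.5]
wrist_force: [-0.6, -0.3, 0.1]
opening: 0.001
```

```bash
python3 -m jog '[0,1,1,0,0, 0,2,2,0,0, 0,3,2,0,0, 0,4,3,0,0, 0,4,3,0,0]'
python3 -m jog '[0,1,0,0,0, 0,2,0,0,0, 0,3,0,0,0, 0,4,0,0,0, 0,4,0,0,0]'
```

```text
time_s: 33.9
eef_pos: [0.5746, 0.0574, 0.0401]
eef_rot: [0.5, 0.499, 0.501, -0.5]
wrist_force: [-1.9, 1.5, 0.5]
opening: -0.001
time_s: 34.4
eef_pos: [0.5753, 0.0575, 0.0396]
eef_rot: [0.498, 0.497, 0.503, -0.502]
wrist_force: [-14.8, -0.1, 10.4]
opening: 0.001
```

The keeper is on its stop: the TCP halted at x=575 (predicted 574.5) and the force rose to 15 N. I'll back off and check.

```bash
python3 -m jog '[0,-5,0,0,0, 0,-25,0,0,0, -45,-25,0,0,0, -90,-25,0,0,0, -135,-25,0,0,0]'
python3 -m jog '[-10,40,-10,0,0, -10,85,-20,0,0, -10,95,-25,0,0, -10,95,-25,0,0, -10,95,-25,0,0]'
python3 - <<'E'
from h import *
im=np.ascontiguousarray(optics.camera('wrist')[:,:,::-1]);cv2.imwrite('pics/w3.png',im)
cv2.imwrite('pics/w3c.png',cv2.resize(im[70:310,170:390],None,fx=2.5,fy=2.5,interpolation=cv2.INTER_NEAREST))
w=optics.get_calibration('wrist');h=cv2.cvtColor(im,cv2.COLOR_BGR2HSV).astype(int);m=((h[...,0]<6)|(h[...,0]>174))&(h[...,1]>140)&(h[...,2]>50)
for mk,st,ce in comps(m,40):
    ys,xs=np.nonzero(mk);r=rect(plane(w,np.c_[xs,ys],.03));print(st[4],np.round(r[0],1),np.round(r[1],1),round(r[2],1))
E
```

```text
time_s: 34.9
eef_pos: [0.5541, 0.0571, 0.1768]
eef_rot: [0.501, 0.5, 0.5, -0.5]
wrist_force: [0.2, -0.3, 0.1]
opening: 0.002
time_s: 35.4
eef_pos: [0.648, 0.0823, 0.1844]
eef_rot: [0.5, 0.499, 0.501, -0.5]
wrist_force: [-0.1, -1.0, 0.9]
opening: -0.001
2458 [599.2 103.9] [88.6 15.6] 89.6
```

View pics/w3c.png

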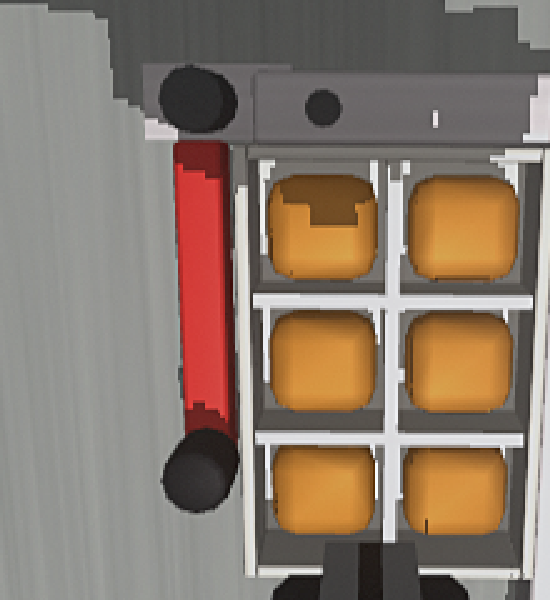

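The keeper bar lies shut along the tray's near side at (599,104), 89.6°, parallel to it with a small clearance. I'll do one last numeric check that the tray is still flush, then hand in.

Run:
```python
from h import *
from bench import hand_in
im=cv2.imread('pics/w3.png')
for r in(150,180,210,230): print(r,im[r,372:400].mean(1).astype(int).tolist())
for c in(290,330,360): print(c,im[118:142,c].mean(1).astype(int).tolist())
print(oranges('scene')[1]); print(status.get_obs()['wrist_force'])
print(hand_in())
```

```text
150 [109, 105, 101, 98, 78, 82, 119, 109, 70, 70, 72, 72, 70, 56, 155, 223, 218, 218, 221, 136, 193, 218, 214, 214, 212, 212, 213, 221]
180 [103, 115, 116, 115, 117, 120, 83, 71, 73, 74, 74, 68, 65, 205, 223, 219, 221, 186, 180, 219, 217, 216, 214, 214, 212, 213, 210, 211]
210 [108, 96, 70, 120, 109, 73, 72, 75, 74, 72, 52, 178, 227, 221, 220, 204, 129, 216, 221, 218, 215, 216, 216, 214, 213, 213, 214, 214]
230 [105, 115, 118, 107, 71, 73, 74, 75, 71, 54, 183, 228, 221, 220, 190, 126, 220, 220, 218, 218, 216, 217, 216, 215, 212, 215, 216, 215]
290 [103, 103, 103, 103, 104, 104, 108, 103, 88, 69, 90, 117, 117, 111, 107, 96, 103, 113, 112, 114, 117, 94, 52, 62]
330 [102, 104, 102, 104, 104, 105, 108, 104, 92, 74, 91, 116, 117, 113, 109, 90, 128, 168, 161, 162, 163, 168, 174, 171]
360 [103, 104, 104, 103, 104, 105, 108, 108, 98, 80, 82, 106, 116, 114, 113, 103, 95, 106, 114, 116, 117, 100, 69, 65]
[[np.float64(636.7), np.float64(122.3), 102], [np.float64(636.3), np.float64(81.1), 114], [np.float64(636.1), np.float64(40.4), 116], [np.float64(678.4), np.float64(122.4), 110], [np.float64(677.9), np.float64(80.9), 117], [np.float64(677.8), np.float64(40.0), 118]]
[-0.22340238 -0.14427503 -0.43677691]
the job is handed in; nothing more can be done
None
```

The full tray is seated in the jig corner with the keeper shut in front of it, and the job is handed in at about 35 s of robot time. I pushed the tray along +y and then +x into the corner, reseated it with a closed gripper against each rail, and swung the keeper by its knob onto its stop.

**Last checks**
- **Tray seams:** both are hairlines of about 1 px (under about 1 mm) and even along their length, in the wrist view taken after the keeper was shut. The portion rows slope about 0.4°, close to the jig's own slope of 0.2 to 0.4° in the same view.
- **Keeper:** it stopped at the predicted point with force rising to about 15 N. The bar is parallel to the tray and does not touch it.
- **Gripper:** it is clear of everything.

**What disagreed**
- **First seating:** it read about 1 mm off the far rail at the left end, which is why I reseated the tray.
- **Position across the jig:** single-camera readings of the tray's y differ from the value expected from the patch by 3 to 4 mm. That is more than the 2 mm calibration. I relied on the contact forces and the wrist view of the seams instead.

I did not re-measure the empty tray, pot, sanitiser, label roll, spatula or the pink and turquoise trays at the end. The moves were planned clear of them, and no unexpected contact force was seen.

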